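# Level the drilling jig and clamp up the leg blanks

## Task

The drilling jig rocks on the uneven bench: first, with its strap still open, turn its two orange levelling screws clockwise until the plate is level and all four feet are loaded (the yellow pin in each screw then stands about 4 mm out of the handle). Then lay every turned leg blank in a V groove of its own, seated, with its middle on the strap line, and last swing the strap fully home over them and let go. Do not disturb the glue bottle, the screw jar or the cork block.

Things in the scene. Friction and masses are not known exactly. Their poses are not given: they have to be found in the camera images.
- jig: Green jig, 6 kg, loose on the bench; plate 260 (x) by 300 (y) by 12 mm, top at 42 mm. Origin under the plate's centre at sole level; x away from the robot, y left (yaw within 0.12 rad of that), z up, vertical when level. Fixed feet front left and back right; screws b front right (x -105, y -125) and d back left (105, 125). Grooves run along x: two V yokes 18 mm thick with a 62 mm gap for fingers
- handle_b (a point): Centre of the orange bar handle of levelling screw b (front right). The bar is 46 mm long (along this point's x), 14 mm thick (y) and 26 mm high (z). At joint 0 its centre is 81 mm above the jig's origin (39 mm above the plate); it goes down 2 mm per rad of turning, with the screw
- handle_d (a point): The same for levelling screw d (back left)
- screw_b (a joint): Turn of levelling screw b in rad, 0 at the start, up to 7; grows clockwise seen from above, which drives the foot down 2 mm per rad. It stays where it is left (friction 0.07 N m). About 3 to 5 rad are needed, depending on the packer
- screw_d (a joint): The same for levelling screw d
- foot_b (a joint): Rise of screw b's yellow tell-tale pin (7 mm thick) above its handle, m: 0 unloaded, 0.008 at the stop. It is the compression of the screw's sprung foot, 2.5 N per mm. Both screw feet carry about equal loads. The foot is a ball end; its sole, unloaded, with the jig level and the screw at 0, is 10 mm above the bench, clear of the packer
- foot_d (a joint): The same for screw d
- packer_b_top (a point): Centre of the top of the dark wooden packer, 70 mm square, on the bench under screw foot b; its height above the bench differs from start to start, 4 to 8 mm. Fixed
- packer_d_top (a point): The same under screw foot d
- foot_a: The jig's fixed rubber foot, front left (x -105, y 125 mm); origin at its sole
- foot_c: The jig's fixed rubber foot, back right (x 105, y -125 mm); origin at its sole
- groove1 (a point): Where the middle of a leg blank's axis lies when it is seated in the left V groove: jig frame x 20, y 45, z 82 mm (40 mm above the plate). The groove is a 90 degree V along the jig's x, 34 mm wide at the mouth, which is level with the seated axis
- groove2 (a point): The same for the middle groove: x 20, y -10, z 82 mm
- groove3 (a point): The same for the right groove: x 20, y -65, z 82 mm
- strap (a joint): Swing of the steel clamp strap about the upright post left of the grooves, rad: 0 = home across all grooves along the jig's -y (3 mm above seated blanks); 1.57 = pointing along the jig's -x (to the robot), clear of the grooves; at most 2.0. Turning it clockwise from above opens it. Stays where left (friction 0.12 N m)
- strap_hinge (a point): The strap's pivot axis, at the height of the strap's underside: jig frame x 20, y 105, z 97 mm. The strap is 24 mm wide and 8 mm thick
- strap_handle (a point): Centre of the red upright handle peg on the strap, 18 mm in diameter, 40 mm high, 150 mm from the hinge axis; its foot is 105 mm and its top 145 mm above the jig's origin
- leg1_mid (a point): Middle of a turned wooden leg blank, 90 g, 170 mm long (along this point's x): a round shaft 24 mm in diameter and 130 mm long between two 26 mm square ends of 20 mm, so that it does not roll. On the bench its axis is 13 mm up. Two or three blanks are there (None if absent)
- leg2_mid (a point): Middle of a turned wooden leg blank, as leg1
- leg3_mid (a point): Middle of a turned wooden leg blank, as leg1
- glue: White glue bottle with a red cap, 60 mm across, 170 mm tall; origin under its base. Leave it alone
- screw_jar: Clear jar with a steel lid, 70 mm across, 90 mm tall; origin under its base. Leave it alone
- plane_block: Cork sanding block 110 by 65 by 32 mm; origin under its base. Leave it alone
There are look-alikes about, which are no part of the job. What is shaped like the part that bears leg2_mid but blue or purple is not meant.

How it is judged:
On the way, in this order (a step that is already met when the one before it is completed fails the run):
1. with the strap still open, the jig is level and all four feet are loaded (contact force between each of foot_a, foot_c and anything else above 3 N and value of joint each of foot_b, foot_d above 0.0012 m and angle between jig's own z axis and vertical below 0.015 rad and value of joint strap above 1 rad), for 0.3 s.
2. every leg blank is seated in a V groove (((angle between the x axis of leg1_mid and the x axis of jig, either way round below 0.08 rad and x of leg1_mid in the frame of groove1 between -0.015 and 0.015 m and y of leg1_mid in the frame of groove1 between -0.005 and 0.005 m and z of leg1_mid in the frame of groove1 between -0.005 and 0.005 m) or (angle between the x axis of leg1_mid and the x axis of jig, either way round below 0.08 rad and x of leg1_mid in the frame of groove2 between -0.015 and 0.015 m and y of leg1_mid in the frame of groove2 between -0.005 and 0.005 m and z of leg1_mid in the frame of groove2 between -0.005 and 0.005 m) or (angle between the x axis of leg1_mid and the x axis of jig, either way round below 0.08 rad and x of leg1_mid in the frame of groove3 between -0.015 and 0.015 m and y of leg1_mid in the frame of groove3 between -0.005 and 0.005 m and z of leg1_mid in the frame of groove3 between -0.005 and 0.005 m)) and ((angle between the x axis of leg2_mid and the x axis of jig, either way round below 0.08 rad and x of leg2_mid in the frame of groove1 between -0.015 and 0.015 m and y of leg2_mid in the frame of groove1 between -0.005 and 0.005 m and z of leg2_mid in the frame of groove1 between -0.005 and 0.005 m) or (angle between the x axis of leg2_mid and the x axis of jig, either way round below 0.08 rad and x of leg2_mid in the frame of groove2 between -0.015 and 0.015 m and y of leg2_mid in the frame of groove2 between -0.005 and 0.005 m and z of leg2_mid in the frame of groove2 between -0.005 and 0.005 m) or (angle between the x axis of leg2_mid and the x axis of jig, either way round below 0.08 rad and x of leg2_mid in the frame of groove3 between -0.015 and 0.015 m and y of leg2_mid in the frame of groove3 between -0.005 and 0.005 m and z of leg2_mid in the frame of groove3 between -0.005 and 0.005 m)) and ((angle between the x axis of leg3_mid and the x axis of jig, either way round below 0.08 rad and x of leg3_mid in the frame of groove1 between -0.015 and 0.015 m and y of leg3_mid in the frame of groove1 between -0.005 and 0.005 m and z of leg3_mid in the frame of groove1 between -0.005 and 0.005 m) or (angle between the x axis of leg3_mid and the x axis of jig, either way round below 0.08 rad and x of leg3_mid in the frame of groove2 between -0.015 and 0.015 m and y of leg3_mid in the frame of groove2 between -0.005 and 0.005 m and z of leg3_mid in the frame of groove2 between -0.005 and 0.005 m) or (angle between the x axis of leg3_mid and the x axis of jig, either way round below 0.08 rad and x of leg3_mid in the frame of groove3 between -0.015 and 0.015 m and y of leg3_mid in the frame of groove3 between -0.005 and 0.005 m and z of leg3_mid in the frame of groove3 between -0.005 and 0.005 m))), for 0.2 s.
3. the strap is swung home over the blanks (value of joint strap below 0.12 rad), for 0.2 s.
At the end, for the whole second after the job is handed in: Each of the four feet carries more than 3 N, the plate is within 0.015 rad of level, every leg blank present lies seated in a V groove (within 5 mm sideways and in height, 15 mm lengthwise, 0.08 rad), the strap is home within 0.12 rad, and the jig is at rest (all of step 2 and contact force between each of foot_a, foot_c and anything else above 3 N and value of joint each of foot_b, foot_d above 0.0012 m and angle between jig's own z axis and vertical below 0.015 rad and linear speed of jig below 0.02 m/s and value of joint strap below 0.12 rad); the robot touches nothing.
It fails at once if the glue bottle is disturbed (moved 30 mm or tipped) (distance of glue from where it was at the start of the episode above 0.03 m or angle between glue's own z axis and vertical above 0.5 rad).
It fails at once if the screw jar is disturbed (moved 30 mm or tipped) (distance of screw_jar from where it was at the start of the episode above 0.03 m or angle between screw_jar's own z axis and vertical above 0.5 rad).
It fails at once if the cork sanding block is disturbed (moved 30 mm or tipped) (distance of plane_block from where it was at the start of the episode above 0.03 m or angle between plane_block's own z axis and vertical above 0.5 rad).
Of leg1, leg2, leg3 only 2 to 3 are there at a start; the rules pass over those that are not, and their reading is None.
At some moment in a run one of leg1, leg2, leg3 may be knocked a few centimetres aside while the robot is not near it.
Once in a run the grip may slacken for a moment while it holds something.
It also fails if it takes over 210 s, if anything falls off the work surface, if the arm or the gripper's body presses on something with over 40 N, if the wrist force passes 120 N, or if a joint passes its speed limit or range.

## Robot

A 7-joint arm with a two-finger parallel gripper is mounted at the origin on the work surface. World frame = base frame: x ahead of the robot, y to its left, z up, the work surface at z = 0. Lengths are in m, angles in rad, forces in N, time in s.
With the tool pointing down it reaches from about 0.35 to 0.9 m from the base axis. Payload 19.9 kg.
Tool frame: the origin (TCP) lies where the fingers leave the gripper's body, on its centre line; the fingertips stand 97 mm ahead of it and the grasp point (between the pads) lies 78 mm ahead of it; z points along the fingers, y is the direction in which the jaws open and shut (so a half turn about z gives the same grasp; the last joint's range is limited). The gripper opens to 94 mm and grips with 3 to 60 N. Pads are 16 mm wide; open, the fingers measure 119 mm over their backs; the gripper's body (75 mm by 177 mm) begins 78 mm behind the grasp point.
Start: joints at [1.157, 0.417, -0.01, 1.614, 0.005, 1.111, -0.053], TCP at [0.227, -0.582, 0.303] pointing down, gripper open.
Joint ranges: [-2.81, 2.81], [-0.39, 2.02], [-1.27, 1.25], [0.06, 2.57], [-1.19, 4.33], [0.19, 2], [-2.82, 2.82]. Speed limits (rad/s): [1.89, 1.89, 2.39, 2.39, 3.01, 3.01, 3.01].

## Interface

Orientations are given as a unit quaternion [w, x, y, z].
In Python, from plant import env gives the robot as it stands. The module is installed in compiled form; this text tells all that it offers. Calls block until the motion is done:
- env.move_ptp(position, orientation): joint-space move of the TCP to a pose.
- env.move_l(position, max_speed=0.15, rot=None, stop_force=None): straight line of the TCP; rot=None keeps the orientation; max_speed is the mean speed in m/s. With stop_force (N) it stops when the force on the tool has changed by that much, and returns True; else False.
- env.movej(angles): joint-space move.
- env.command_gripper(opening, grasp_force=None): finger opening in m; grasp_force is the grip in N (None keeps the last); returns when the fingers have stopped.
- env.wait(seconds).
- env.inverse_kinematics(position, orientation): joint angles nearest the present ones, or None.
- env.camera(name): name is "side" or "top"; returns the picture (420x560x3 uint8, red, green, blue); there is no depth.
- env.camera_model(name): a dict with "mtx" (3x3 intrinsics, pixels), "R" (3x3) and "t" (3): a world point X has camera coordinates R X + t. Camera axes: x right, y down, z forward; pixel columns grow to the right and rows downward; lengths in m; the calibration is good to about 2 mm. A picture is of the moment at which its call begins. camera_model takes no time and is no camera call.
A pose or a line that the arm cannot do raises env.MotionError and nothing moves.
- env.job_done(): hands the job in, once; it reports no verdict.
Readings, each from a call of its own:
- env.get_time(): time.
- env.get_q(): joint angles.
- env.get_joint_velocities(): joint speeds.
- env.get_joint_torque(): joint torques, N m.
- env.get_tool_pos(): TCP position.
- env.get_tool_rot(): TCP orientation.
- env.get_force(): force on the tool from outside, world axes, zero at the start.
- env.get_moment(): the same for the moment, N m.
- env.get_gripper_width(): finger opening in m.
Only numpy, scipy, OpenCV 4.12 (cv2) and the standard library are available. Lean on these libraries where they do the work, as an engineer would, in place of code of your own. Each camera call takes 0.05 s, during which the arm holds its last target.

## Working session

There is one attempt and no reset: what is moved stays moved. The work goes in short steps, each a Python script; the robot and the scene stay as the last script left them, time stands still between calls to the robot, and variables do not carry over. Pictures are saved under pics/ and viewed, and the job is handed in when it is done.

```bash
mkdir -p pics; ls
python3 - <<'E'
from plant import env
import cv2,numpy as np
for n in("side","top"):
    im=env.camera(n);cv2.imwrite(f"pics/{n}0.png",im[:,:,::-1])
    m=env.camera_model(n);print(n,np.round(m["mtx"],1).tolist(),np.round(m["R"],3).tolist(),np.round(m["t"],3).tolist())
print(env.get_time(),env.get_tool_pos(),env.get_tool_rot())
E
```

```text
pics
side [[487.3, 0.0, 281.0], [0.0, 487.3, 209.3], [0.0, 0.0, 1.0]] [[0.992, -0.12, -0.025], [-0.086, -0.539, -0.838], [0.087, 0.834, -0.545]] [-0.481, 0.15, 1.597]
top [[392.4, 0.0, 279.2], [0.0, 392.4, 215.8], [0.0, 0.0, 1.0]] [[-0.012, -1.0, 0.012], [-0.989, 0.01, -0.148], [0.148, -0.013, -0.989]] [0.027, 0.509, 1.264]
0.1 [ 0.22698352 -0.58207383  0.30210246] [-5.35744843e-04  9.82769767e-01  1.84833104e-01 -1.44785210e-04]
```

View pics/side0.png

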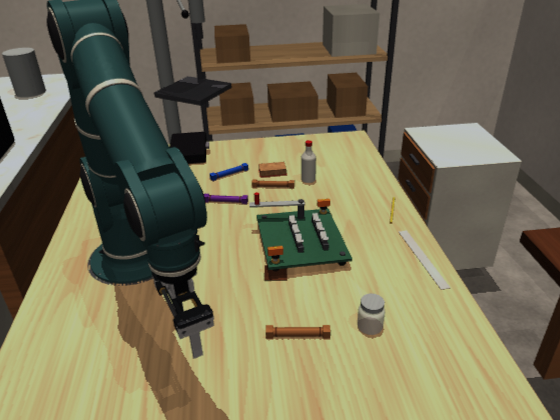

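View pics/top0.png

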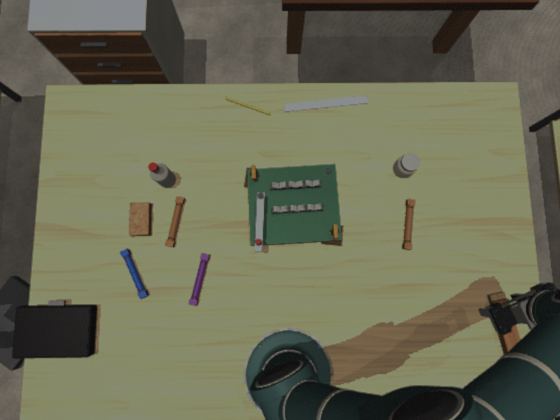

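```bash
cat > h.py <<'E'
from plant import env
import cv2,numpy as np
from scipy.spatial.transform import Rotation as R_
def cam(n): 
    m=env.camera_model(n);return m["mtx"],m["R"],np.array(m["t"])
def proj(n,X):
    K,R,t=cam(n);X=np.atleast_2d(X);c=X@R.T+t;p=c@K.T;return p[:,:2]/p[:,2:]
def back(n,uv,z):
    K,R,t=cam(n);o=-R.T@t;d=R.T@np.linalg.solve(K,np.array([uv[0],uv[1],1.]))
    return o+d*(z-o[2])/d[2]
def snap(n,name,box=None,s=1,draw=None):
    im=env.camera(n)[:,:,::-1].copy()
    cv2.imwrite(f"pics/raw_{name}.png",im)
    crop(im,name,box,s,draw);return im
def crop(im,name,box=None,s=1,draw=None):
    x0,y0,x1,y1=box or (0,0,560,420)
    c=cv2.resize(im[y0:y1,x0:x1],None,fx=s,fy=s,interpolation=cv2.INTER_CUBIC)
    if draw is not None:
        for u,v in draw: cv2.circle(c,(int((u-x0+.5)*s),int((v-y0+.5)*s)),2,(255,0,255),-1)
    cv2.imwrite(f"pics/{name}.png",c)
def down(yaw):
    # tool z down; tool y (jaw axis) at angle yaw+90deg, tool x at angle yaw (world)
    c,s=np.cos(yaw),np.sin(yaw)
    M=np.array([[c,s,0],[s,-c,0],[0,0,-1]])
    q=R_.from_matrix(M).as_quat();return [q[3],q[0],q[1],q[2]]
E
python3 - <<'E'
from h import *
t=cv2.imread("pics/top0.png");s=cv2.imread("pics/side0.png")
crop(t,"a1",(230,150,360,260),6)
crop(s,"a2",(240,180,370,290),6)
crop(t,"a3",(380,140,560,360),3)
for p in [(409,224),(175,222),(505,325)]: print(back("top",p,.013))
print(back("top",(249,166),.042),back("top",(336,165),.042),back("top",(341,243),.042),back("top",(249,245),.042))
E
```

```text
[ 0.48074401 -0.41732033  0.013     ]
[0.49583111 0.37205592 0.013     ]
[ 0.14508612 -0.71173564  0.013     ]
[0.67953678 0.12150242 0.042     ] [ 0.68045243 -0.17204618  0.042     ] [ 0.41673514 -0.17962623  0.042     ] [0.41353937 0.12166526 0.042     ]
```

View pics/a1.png

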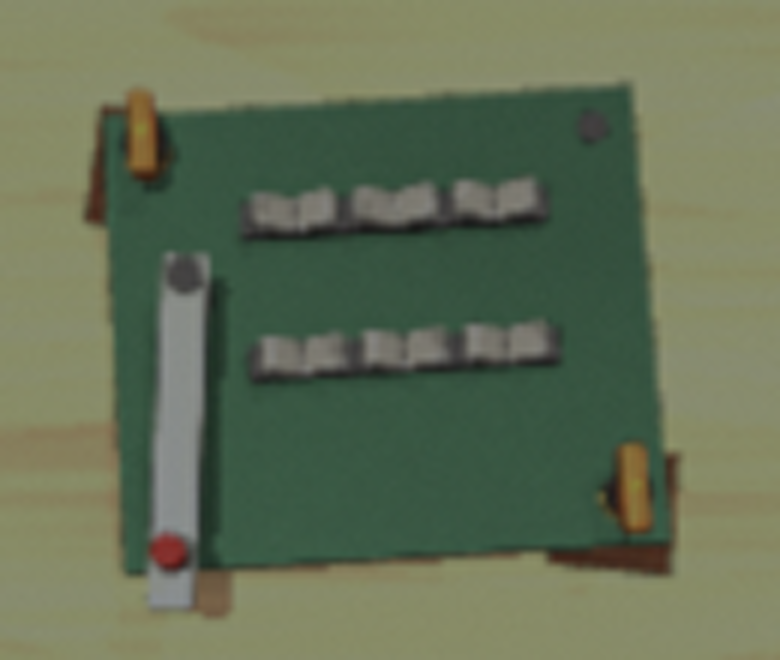

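View pics/a2.png

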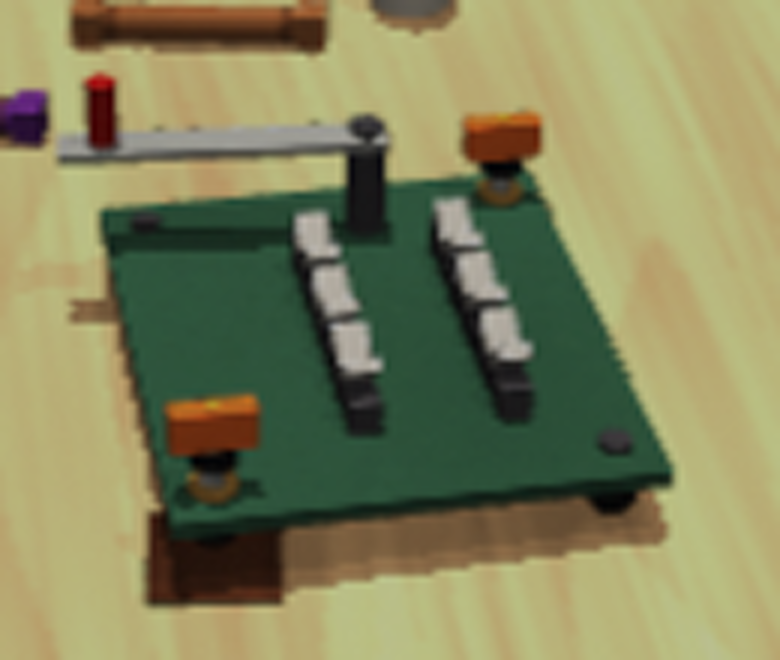

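View pics/a3.png

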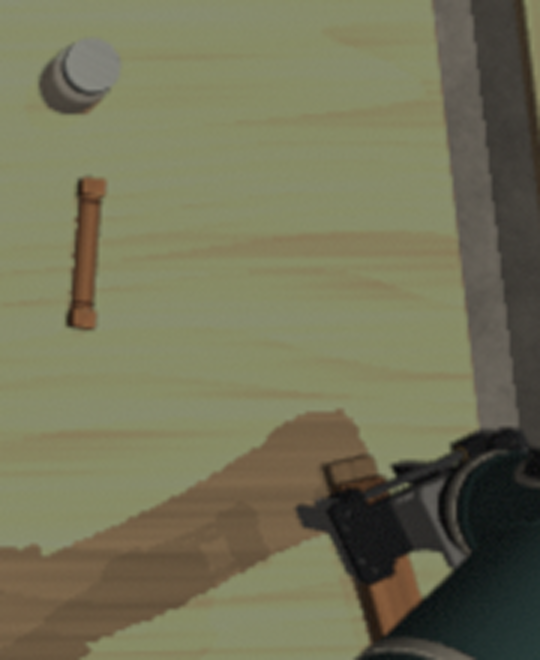

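```bash
cat >> h.py <<'E'
from scipy.optimize import least_squares
def jigT(p):
    # p: x,y,yaw,tilt about a-c diagonal (jig frame), z fixed so a,c stay on bench
    x,y,yaw,tl=p
    ax=np.array([210,-250,0.]);ax/=np.linalg.norm(ax)
    M=R_.from_euler('z',yaw).as_matrix()@R_.from_rotvec(ax*tl).as_matrix()
    return M,np.array([x,y,0.])
def fitjig(obs,p0=(.55,-.03,0,0)):
    # obs: list (cam, jigpoint mm, (u,v))
    def f(p):
        M,o=jigT(p);r=[]
        for n,P,uv in obs: r.append(proj(n,M@(np.array(P)/1000.)+o)[0]-uv)
        return np.concatenate(r)
    s=least_squares(f,p0,loss='soft_l1');return s.x,f(s.x).reshape(-1,2)
def c2p(cx,cy,s,x0,y0): return np.array([(cx+.5)/s-.5+x0,(cy+.5)/s-.5+y0])
E
python3 - <<'E'
from h import *
T=[((130,150,42),105,112),((130,-150,42),632,87),((-130,-150,42),665,540),((-130,150,42),125,573),((20,105,107),185,273),((-130,105,145),170,548),((105,125,94),142,130),((-105,-125,94),634,486)]
S=[((130,150,42),530,178),((130,-150,42),670,470),((-130,-150,42),172,522),((-130,150,42),103,212),((105,125,94),502,120),((-105,-125,94),213,405)]
obs=[("top",P,c2p(a,b,6,230,150)) for P,a,b in T]+[("side",P,c2p(a,b,6,240,180)) for P,a,b in S]
p,r=fitjig(obs);print(p.round(4));print(r.round(1).tolist())
M,o=jigT(p)
for P in [(-105,-125,81),(105,125,81),(20,45,82)]:
    X=M@(np.array(P)/1000.)+o;print(P,X.round(4))
    for k in(0,1):
        X2=X+[0,0,.078];q=env.inverse_kinematics(X2,down(p[2]+k*np.pi));print(None if q is None else np.round(q,2))
E
```

```text
[ 0.5474 -0.0271  0.041  -0.0428]
[[-0.2, 0.5], [0.6, -0.3], [1.3, 0.6], [-0.5, 0.2], [-0.1, 0.1], [3.8, -0.1], [0.1, -0.3], [0.2, 0.2], [0.4, -1.5], [0.8, -0.3], [-0.3, -0.8], [-0.6, -1.3], [0.6, -0.4], [-0.2, -1.1]]
(-105, -125, 81) [ 0.4503 -0.1539  0.0878]
[ 0.48  0.36 -0.25  2.08  0.14  0.71 -1.39]
[ 0.83  0.43 -0.67  2.07  0.38  0.76  1.54]
(105, 125, 81) [0.6496 0.1043 0.074 ]
[ 0.1   0.68 -0.44  1.62  0.35  0.92 -1.99]
[ 0.38  0.82 -0.88  1.61  0.71  1.05  0.9 ]
(20, 45, 82) [0.5681 0.021  0.08  ]
[ 0.21  0.53 -0.38  1.86  0.26  0.81 -1.84]
[ 0.45  0.6  -0.71  1.85  0.5   0.87  1.11]
```

```bash
cat >> h.py <<'E'
def st():
    print("t",round(env.get_time(),2),"tcp",np.round(env.get_tool_pos(),4),"w",round(env.get_gripper_width(),4),"F",np.round(env.get_force(),1),"M",np.round(env.get_moment(),2),"q7",round(env.get_q()[6],2))
E
python3 - <<'E'
from h import *
X=np.array([.6496,.1043,.074]);yaw=.041
env.move_ptp(X+[0,0,.24],down(yaw));env.command_gripper(.05,20);st()
print(np.round(env.get_q(),2),np.round(env.inverse_kinematics(X+[0,0,.24],down(yaw-.5)),2))
snap("side","s1");snap("top","t1",(0,60,560,420),1.4)
E
```

```text
t 3.77 tcp [0.6496 0.1043 0.314 ] w 0.05 F [-0.3 -0.2 -0.4] M [ 0.04 -0.01  0.03] q7 -1.96
[ 0.2   0.53 -0.59  1.5   0.31  1.21 -1.96] [ 0.13  0.51 -0.49  1.5   0.25  1.19 -2.42]
```

View pics/t1.png

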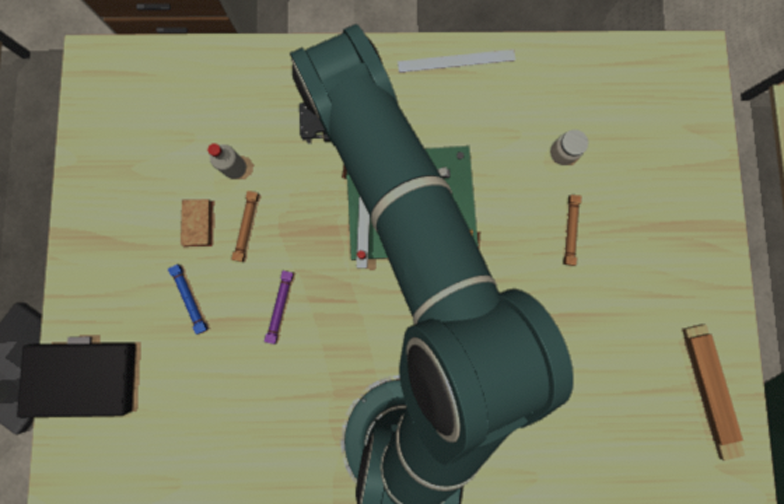

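View pics/s1.png

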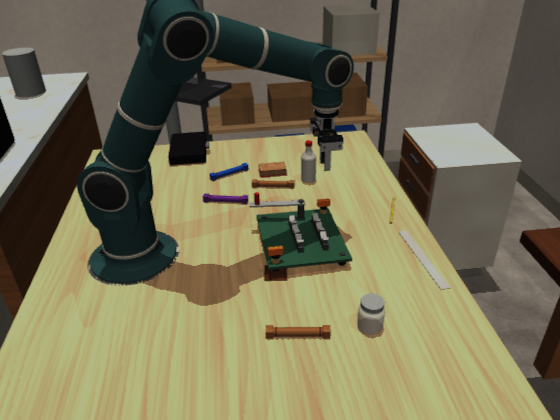

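```bash
cat >> h.py <<'E'
def turn(dq):  # clockwise by dq
    q=np.array(env.get_q());q[6]-=dq;env.movej(q)
E
python3 - <<'E'
from h import *
X=np.array([.6496,.1043,.074]);yaw=.041
env.move_ptp(X+[0,0,.24],down(yaw+np.pi));st()
print(env.move_l(X+[0,0,.08],.1,stop_force=8));st()
env.command_gripper(.0,20);st()
turn(.8);st()
E
```

```text
t 4.12 tcp [0.6496 0.1043 0.314 ] w 0.0501 F [-0.5  0.5  0.7] M [0.02 0.   0.04] q7 -1.96
False
t 5.87 tcp [0.6498 0.1043 0.1545] w 0.0501 F [-0.6 -0.  -0.2] M [-0.01  0.02  0.01] q7 -2.04
t 6.39 tcp [0.6496 0.1049 0.1542] w 0.0248 F [-0.9  4.2  1.4] M [ 0.94  0.02 -0.1 ] q7 -2.04Traceback (most recent call last):
  File "<stdin>", line 6, in <module>
  File "h.py", line 44, in turn
    q=np.array(env.get_q());q[6]-=dq;env.movej(q)
                                     ~~~~~~~~~^^^
plant.MotionError: the arm cannot take that pose within its joint ranges
```

Run:
```python
from h import *
env.wait(.3);st()
snap("side","s2",(260,100,400,280),4);snap("top","t2")
```

```text
t 6.69 tcp [0.6496 0.1048 0.1541] w 0.0249 F [0.3 5.9 2.9] M [ 1.34  0.04 -0.06] q7 -2.04
```

View pics/s2.png

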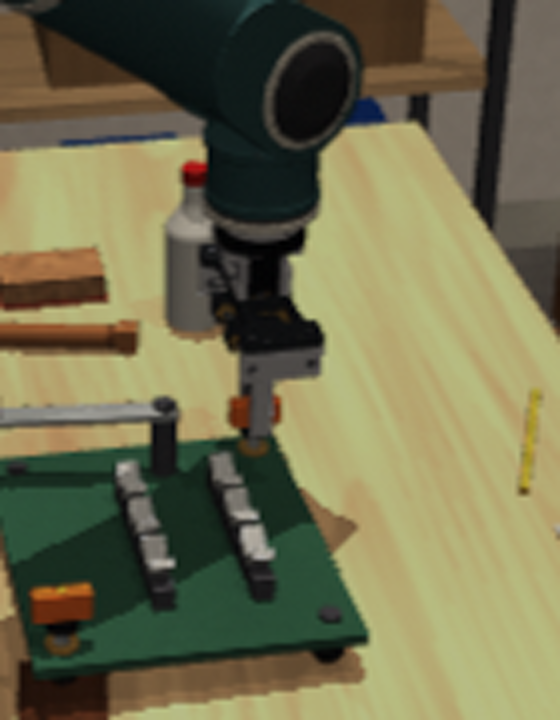

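Run:
```python
from h import *
X=np.array([.6496,.1043,.074]);yaw=.041
env.command_gripper(.05,20)
env.move_l(X+[0,0,.09],.1)
q=np.array(env.get_q());q[6]+=np.pi;env.movej(q);st()
env.command_gripper(.0,20);env.wait(.2);st()
```

```text
t 10.39 tcp [0.65   0.1044 0.165 ] w 0.05 F [0.3 0.1 1. ] M [ 0.1  -0.19  0.02] q7 1.11
t 11.24 tcp [0.65   0.1049 0.1651] w 0.0138 F [-0.5  4.8  2.6] M [ 0.94 -0.01  0.01] q7 1.11
```

Run:
```python
from h import *
for i in range(5):
    turn(.7);st()
snap("side","s3",(240,180,370,290),6);snap("top","t3",(230,150,360,260),6)
```

```text
t 11.97 tcp [0.6496 0.1042 0.1648] w 0.0141 F [-4.6 -0.5  0.3] M [-0.73  1.12 -0.02] q7 0.41
t 12.71 tcp [0.649  0.1039 0.1643] w 0.0137 F [-6.5 -1.4 -0.1] M [-0.49  1.72 -0.03] q7 -0.29
t 13.44 tcp [0.6484 0.1039 0.164 ] w 0.0138 F [-6.9 -0.   1.2] M [-0.19  1.86 -0.11] q7 -0.99
t 14.18 tcp [0.6479 0.1038 0.1637] w 0.0136 F [-7.   0.3  2.6] M [-0.1   1.58 -0.07] q7 -1.69
t 14.91 tcp [0.6476 0.1039 0.1635] w 0.0139 F [-6.   0.1  2.1] M [ 0.14  1.29 -0.06] q7 -2.38
```

View pics/s3.png

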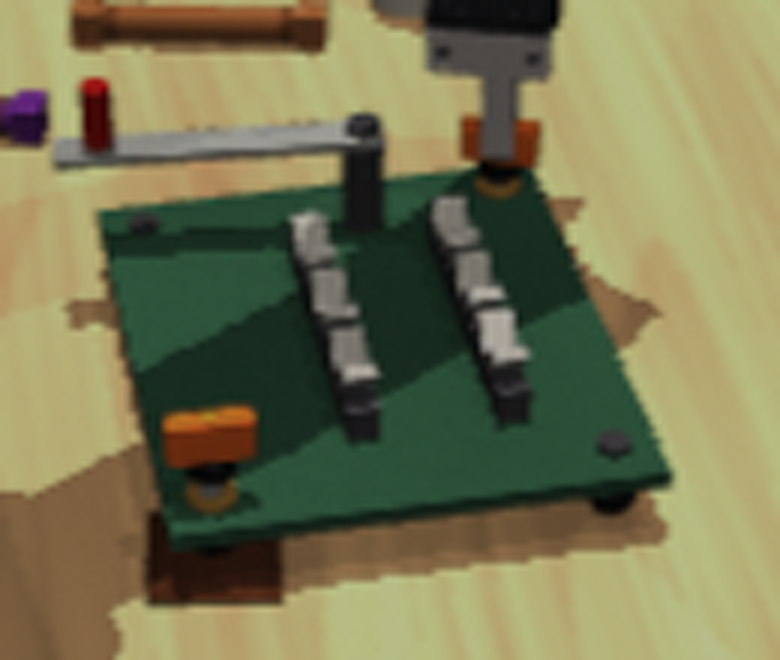

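Run:
```python
from h import *
turn(.4);st()
env.command_gripper(.05,20);env.wait(.3);st()
p=np.array(env.get_tool_pos());env.move_l([p[0],p[1],.30],.2)
# go to the b side, park
Xb=np.array([.4503,-.1539,.30])
env.move_ptp(Xb,down(.041));st()
snap("side","s4",(240,180,370,290),6)
snap("top","t4")
for k in (0,1):print(np.round(env.inverse_kinematics([.4503,-.1539,.17],down(.041+k*np.pi)),2))
```

```text
t 15.49 tcp [0.6475 0.104  0.1635] w 0.0137 F [-4.7  1.   2.9] M [ 0.2   1.09 -0.02] q7 -2.78
t 16.52 tcp [0.6476 0.104  0.1635] w 0.05 F [-0.4 -0.1 -0.4] M [ 0.08 -0.06 -0.03] q7 -2.78
t 18.59 tcp [ 0.4508 -0.1534  0.2998] w 0.0505 F [-0.5 -0.2  0.9] M [-0.   -0.02 -0.06] q7 -1.42
[ 0.83  0.42 -0.67  2.07  0.37  0.77 -1.59]
[ 1.14  0.59 -1.08  2.06  0.68  0.9   1.28]
```

View pics/s4.png

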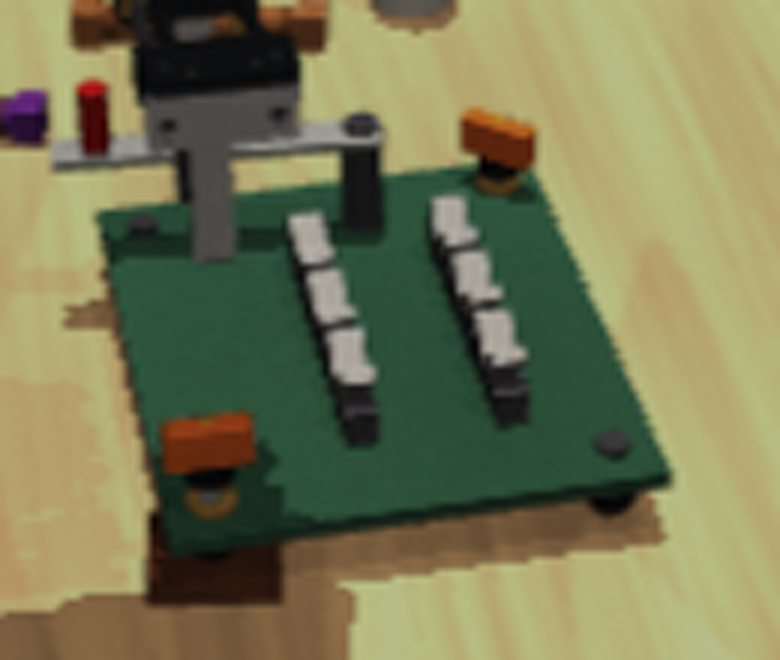

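View pics/t4.png

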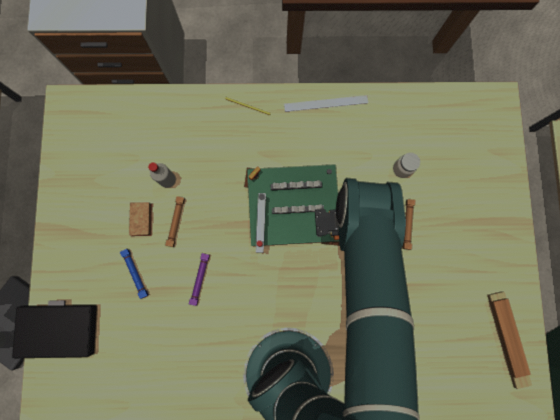

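Run:
```python
from h import *
S=[((130,-150,42),668,473),((-130,-150,42),170,545),((-130,150,42),98,214),((105,125,86.2),498,122),((-105,-125,94),209,422)]
obs=[("side",P,c2p(a,b,6,240,180)) for P,a,b in S]
p,r=fitjig(obs,(.5474,-.0271,.041,0));print(p.round(4));print(r.round(1).tolist())
M,o=jigT(p);print(M@[-.105,-.125,.081]+o)
```

```text
[ 0.5467 -0.0312  0.0479  0.0141]
[[1.1, 0.1], [-0.1, -0.3], [-0.6, -0.4], [0.2, 0.0], [-0.4, 0.3]]
[ 0.44696286 -0.16185705  0.07872613]
```

Run:
```python
from h import *
X=np.array([.448,-.159,.079])
env.move_l(X+[0,0,.15],.2)
q=np.array(env.get_q());q[6]+=np.pi;env.movej(q)
print(env.move_l(X+[0,0,.09],.1,stop_force=8));st()
env.command_gripper(.0,20);env.wait(.2);st()
for d in (.8,.8,.8,.8): turn(d);st()
env.command_gripper(.05,20);env.wait(.2);st()
env.move_l(X+[0,0,.2],.2)
env.move_ptp([.42,-.36,.30],down(0.));st()
snap("side","s5",(240,180,370,290),6)
snap("top","t5",(230,150,360,260),6)
```

```text
False
t 22.72 tcp [ 0.4482 -0.159   0.1693] w 0.0498 F [ 0.5 -0.4 -0.5] M [ 0.02 -0.16  0.02] q7 1.57
t 23.57 tcp [ 0.4479 -0.1578  0.1688] w 0.0137 F [-0.   8.5 -2.2] M [ 2.09 -0.18  0.04] q7 1.57
t 24.39 tcp [ 0.4482 -0.157   0.1687] w 0.0138 F [ 2.7  5.9 -3.9] M [ 1.5  -0.9  -0.06] q7 0.77
t 25.21 tcp [ 0.4487 -0.1564  0.1687] w 0.014 F [ 5.3  4.3 -7.3] M [ 0.92 -1.43 -0.05] q7 -0.03
t 26.02 tcp [ 0.449  -0.156   0.1685] w 0.0137 F [ 5.   2.3 -9.6] M [ 0.49 -1.38 -0.1 ] q7 -0.83
t 26.84 tcp [ 0.4493 -0.1559  0.1682] w 0.0139 F [  5.7   0.6 -13.9] M [-0.11 -1.53 -0.02] q7 -1.63
t 27.77 tcp [ 0.449  -0.156   0.1685] w 0.0501 F [ 0.4 -0.8 -0.3] M [ 0.06 -0.   -0.01] q7 -1.63
t 29.31 tcp [ 0.4202 -0.3591  0.2991] w 0.0501 F [0.1 0.8 0.6] M [ 0.06  0.   -0.02] q7 -1.12
```

View pics/s5.png

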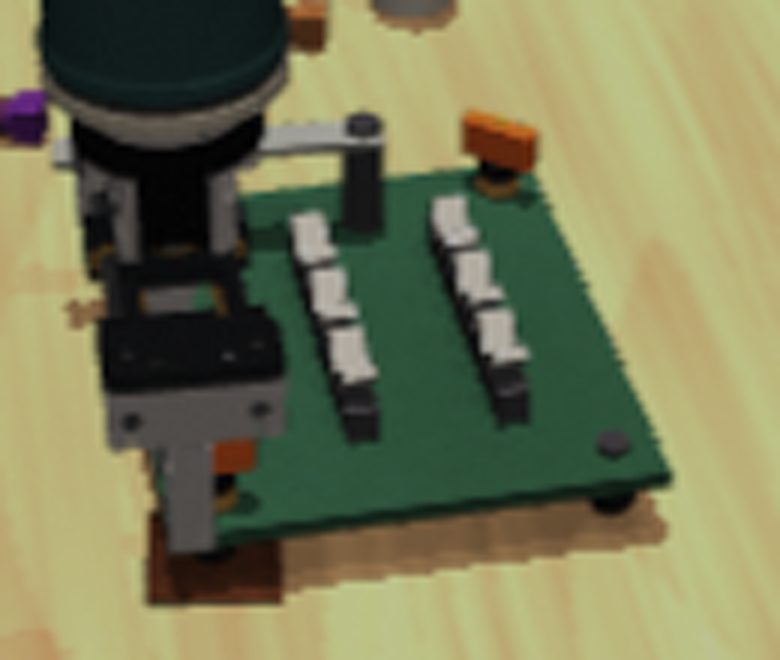

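View pics/t5.png

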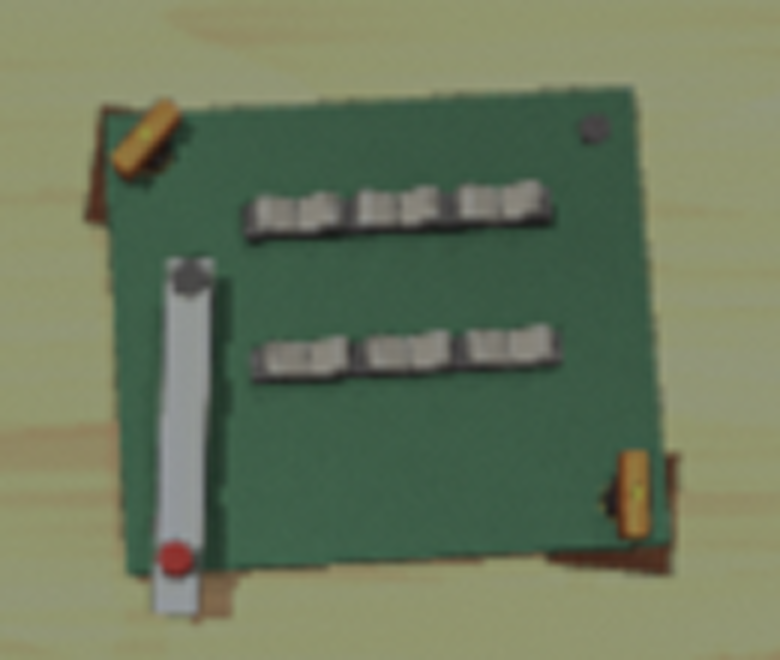

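Run:
```python
from h import *
env.move_ptp([.25,-.5,.30],down(0.));st()
snap("side","s6",(240,180,370,290),6)
snap("top","t6",(380,180,440,260),8)
```

```text
t 30.29 tcp [ 0.2515 -0.4991  0.3001] w 0.05 F [ 0.9 -0.6  0.1] M [-0.03 -0.02 -0.05] q7 -0.69
```

View pics/s6.png

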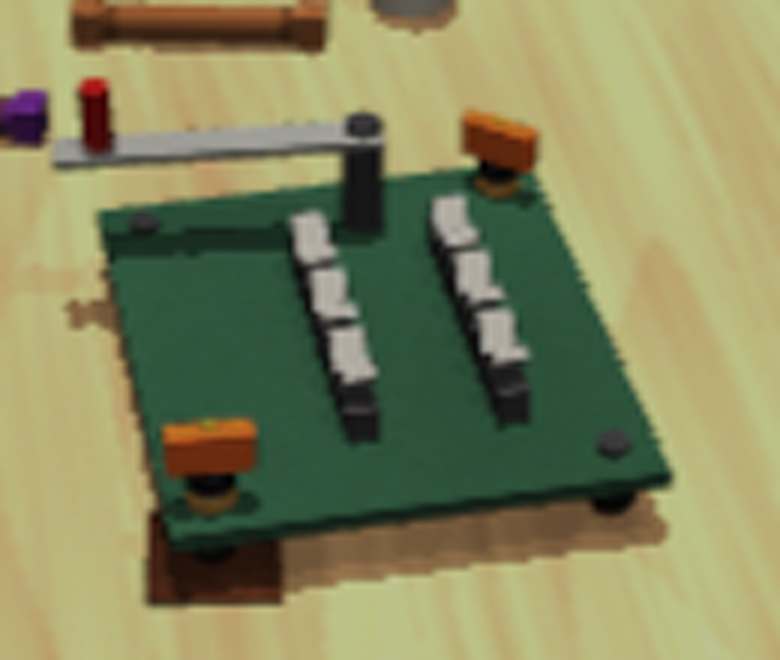

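View pics/t6.png

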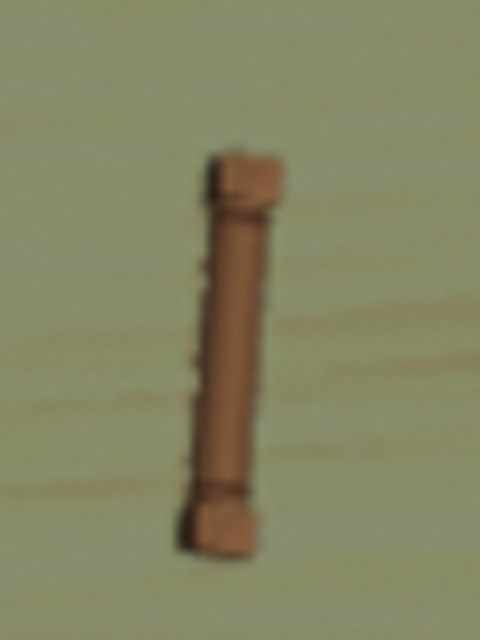

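Run:
```python
from h import *
T=[((130,150,42),105,112),((130,-150,42),632,88),((-130,-150,42),665,543),((-130,150,42),127,575),((20,105,107),188,276),((105,125,86.2),147,137),((-105,-125,87.6),634,494)]
S=[((130,150,42),535,168),((130,-150,42),668,473),((-130,-150,42),170,538),((-130,150,42),98,214),((105,125,86.2),498,122),((-105,-125,87.6),209,428)]
A=[("top",P,c2p(a,b,6,230,150)) for P,a,b in T];B=[("side",P,c2p(a,b,6,240,180)) for P,a,b in S]
for o in (A+B,A,B):
    p,r=fitjig(o);print(p.round(4));print(r.round(1).tolist())
a=back("top",c2p(250,180,8,380,180),.026);b=back("top",c2p(224,530,8,380,180),.026)
print(a,b,np.linalg.norm(a-b),(a+b)/2,np.arctan2(*(a-b)[1::-1]))
```

```text
[ 0.5478 -0.027   0.0426  0.0043]
[[-0.1, 0.1], [0.9, -0.3], [1.4, 0.7], [-0.4, 0.2], [0.4, 0.4], [0.0, -0.6], [0.6, 0.2], [-0.6, -1.9], [1.0, -0.7], [-0.1, -0.8], [-0.1, -1.3], [0.6, -0.3], [-0.1, -0.5]]
[ 0.5483 -0.0258  0.0432  0.0038]
[[-0.5, 0.0], [0.5, -0.4], [1.0, 0.5], [-0.7, 0.1], [0.0, 0.3], [-0.4, -0.7], [0.2, 0.0]]
[ 0.5465 -0.032   0.0437 -0.0043]
[[-0.7, -0.8], [1.1, 0.3], [-0.3, -0.1], [-0.3, -0.5], [0.6, 0.7], [-0.2, 0.0]]
[ 0.55371119 -0.42352112  0.026     ] [ 0.40617778 -0.40352964  0.026     ] 0.14888171398441766 [ 0.47994448 -0.41352538  0.026     ] -0.13468446233200643
```

Run:
```python
from h import *
s=cv2.imread("pics/raw_s6.png");t=cv2.imread("pics/raw_t5.png");s0=cv2.imread("pics/side0.png")
g=lambda im,x,y:cv2.resize(im[y-12:y+13,x-12:x+13],None,fx=12,fy=12,interpolation=cv2.INTER_NEAREST)
cv2.imwrite("pics/z.png",np.vstack([np.hstack([g(s0,275,252),g(s0,323,205)]),np.hstack([g(s,275,252),g(s,323,203)])]))
```

```text
(no output)
```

View pics/z.png

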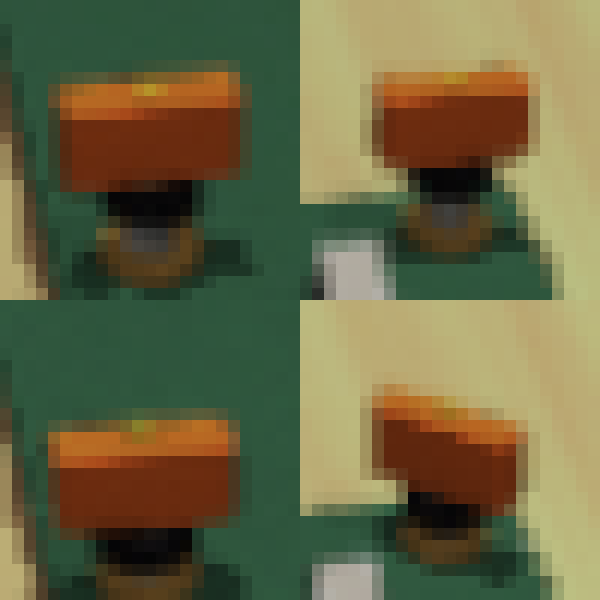

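```bash
cat >> h.py <<'E'
def go(X,yaw):  # ptp via half turn choice: keeps q7 in mid range
    env.move_ptp(X,down(yaw))
E
python3 - <<'E'
from h import *
for X,yaw in (((.4490,-.1556,.165),-.016),((.6477,.1038,.1635),-.715)):
    X=np.array(X)
    env.move_ptp([X[0],X[1],.30],down(yaw));env.command_gripper(.05,20)
    if env.get_q()[6]<-2.2:
        q=np.array(env.get_q());q[6]+=np.pi;env.movej(q)
    print(env.move_l(X,.15,stop_force=8))
    env.command_gripper(0.,20);env.wait(.15);st();turn(.4);st()
    env.command_gripper(.05,20);env.wait(.1);env.move_l([X[0],X[1],.30],.2)
env.move_ptp([.48,-.4135,.25],down(-.135));st()
snap("side","s7",(240,180,370,290),6)
snap("top","t7")
E
```

```text
False
t 33.93 tcp [ 0.449  -0.1558  0.165 ] w 0.0138 F [ 0.1 -3.2  2.5] M [-0.69  0.14 -0.01] q7 -1.71
t 34.42 tcp [ 0.4491 -0.1557  0.165 ] w 0.0139 F [ 1.7 -1.7 -1.6] M [-0.27 -0.27 -0.05] q7 -2.1
False
t 42.15 tcp [0.6476 0.1037 0.1634] w 0.0141 F [-1.5 -1.2 -0.5] M [-0.3   0.09  0.06] q7 0.24
t 42.63 tcp [0.6475 0.1035 0.1632] w 0.0136 F [-2.2 -2.7 -1.4] M [-0.46  0.25 -0.07] q7 -0.16
t 46.27 tcp [ 0.4809 -0.4125  0.25  ] w 0.0497 F [ 0.   0.7 -0.4] M [ 0.04 -0.01  0.04] q7 -1.18
```

View pics/s7.png

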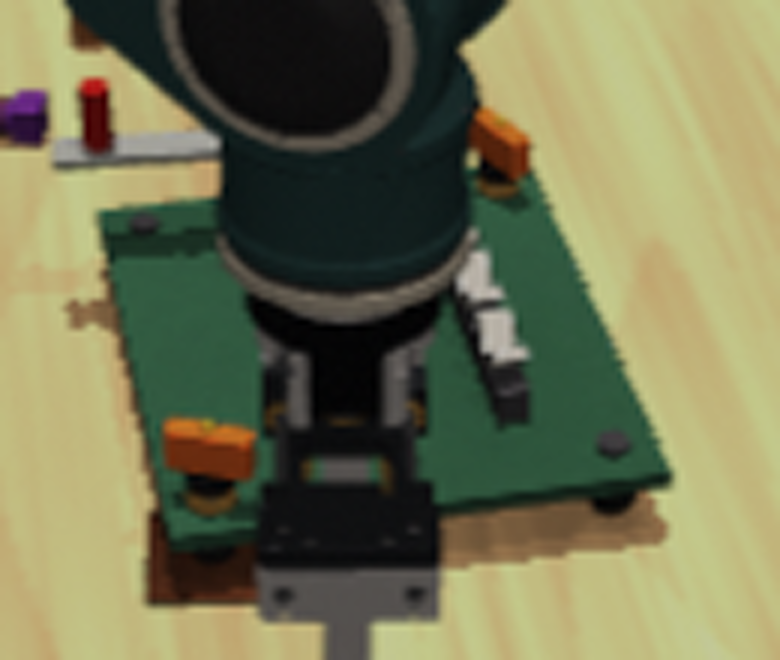

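View pics/t7.png

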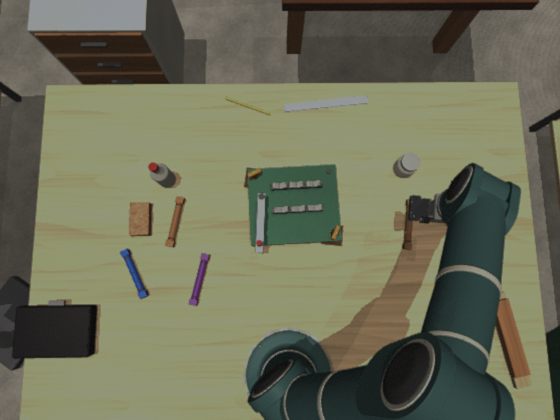

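Run:
```python
from h import *
env.command_gripper(.06,30)
print(env.move_l([.48,-.4135,.10],.15,stop_force=8));st()
env.command_gripper(0.,30);env.wait(.2);st()
env.move_l([.48,-.4135,.26],.15);st()
snap("side","s8",(200,140,420,380),3)
```

```text
False
t 47.92 tcp [ 0.4804 -0.4138  0.1009] w 0.0597 F [-0.2  0.7 -0.2] M [ 0.03  0.03 -0.01] q7 -1.24
t 48.78 tcp [ 0.48   -0.4136  0.1001] w 0.0234 F [-1.2 -0.6  2.1] M [0.03 0.23 0.03] q7 -1.24
t 50.0 tcp [ 0.4797 -0.4133  0.259 ] w 0.0234 F [-0.4  0.5 -1.4] M [0.07 0.01 0.03] q7 -1.18
```

View pics/s8.png

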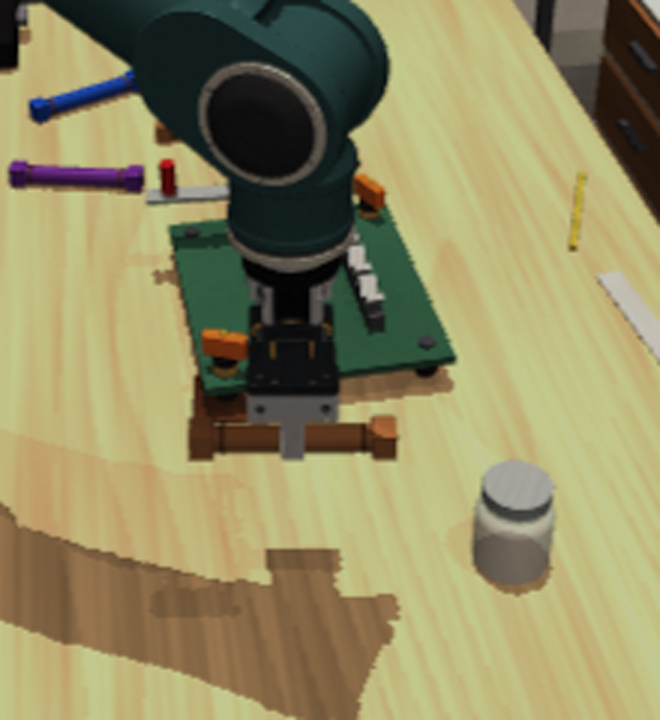

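```bash
cat >> h.py <<'E'
JP=(.5483,-.0258,.0432,0.)
def jw(P): 
    M,o=jigT(JP);return M@(np.array(P)/1000.)+o
def place(P):
    G=jw(P)
    env.move_ptp([G[0],G[1],.26],down(JP[2]));st()
    print(env.move_l([G[0],G[1],.185],.15,stop_force=15))
    print(env.move_l([G[0],G[1],.1675],.04,stop_force=5));st()
    env.command_gripper(.045,30);env.wait(.2);st()
    env.move_l([G[0],G[1],.27],.2)
E
python3 - <<'E'
from h import *
place((20,-65,82))
env.move_ptp([.25,-.45,.30],down(0.));st()
snap("side","s9",(240,130,370,290),5)
snap("top","t9",(110,140,430,320),2.5)
E
```

```text
t 51.32 tcp [ 0.571  -0.0916  0.2599] w 0.0231 F [ 0.6 -0.3 -1. ] M [-0.   -0.03 -0.04] q7 -1.61
False
True
t 52.41 tcp [ 0.571  -0.0903  0.168 ] w 0.023 F [-0.3 -0.7  5.6] M [-0.28  0.04  0.1 ] q7 -1.66
t 53.16 tcp [ 0.5708 -0.0901  0.168 ] w 0.0451 F [-0.4  0.4  0.6] M [ 0.01 -0.02 -0.02] q7 -1.66
t 55.58 tcp [ 0.251  -0.4495  0.2999] w 0.0448 F [0.2 0.3 0.7] M [ 0.04  0.01 -0.02] q7 -0.66
```

View pics/s9.png

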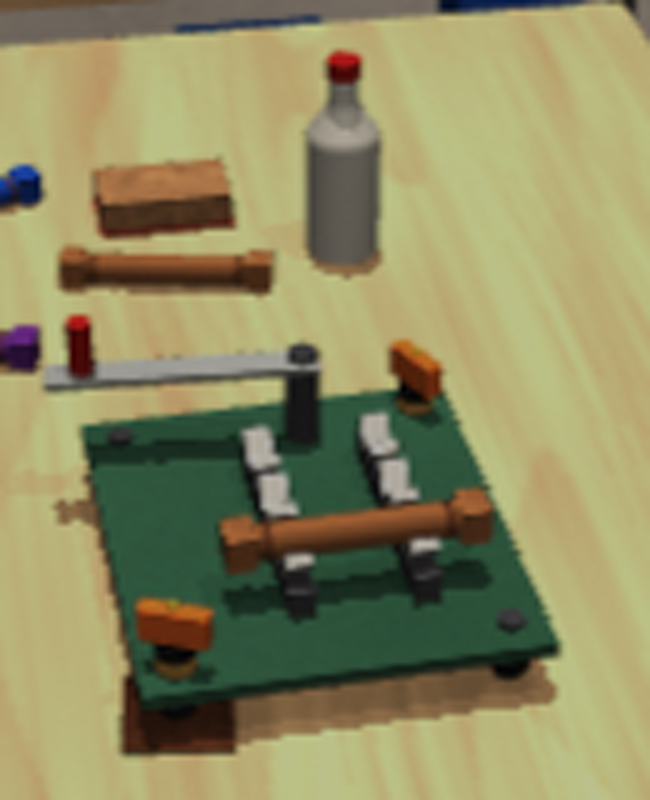

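View pics/t9.png

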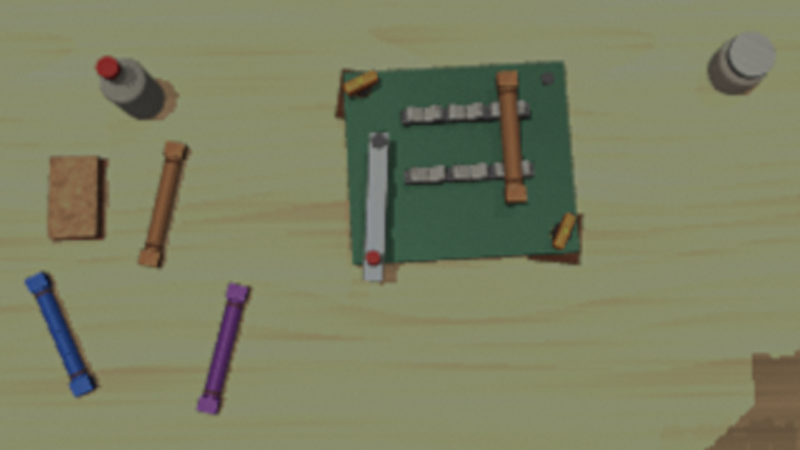

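Run:
```python
from h import *
c=lambda x,y:c2p(x,y,2.5,110,140)
a=back("top",c(175,151),.026);b=back("top",c(150.5,257),.026)
m=(a+b)/2;yaw=np.arctan2(*(a-b)[1::-1]);print(a,b,np.linalg.norm(a-b),m,yaw)
cap=back("top",c(108,68),.17);cs=back("side",c2p(344,258,5,240,130),.0)
print("glue cap",cap,"base front from side",cs)
d=np.array([cap[0],cap[1]])-m[:2];u=np.array([np.cos(yaw),np.sin(yaw)]);v=np.array([-u[1],u[0]])
print("glue in leg frame",d@u,d@v)
a=back("top",c(508.5,79),.095);b=back("top",c(515,193),.095);m=(a+b)/2
print("legA",a,b,np.linalg.norm(a-b));M,o=jigT(JP);print((M.T@(m-o))*1000)
K=[jw((20+s*75,-65,82)) for s in (-1,1)]
print(proj("side",K),proj("top",K))
```

```text
[0.56808502 0.35504681 0.026     ] [0.42591358 0.38368588 0.026     ] 0.14502729164132158 [0.4969993  0.36936634 0.026     ] -0.19878013110874357
glue cap [0.64307645 0.40333389 0.17      ] base front from side [0.64380721 0.38706155 0.        ]
glue in leg frame 0.13649293363558013 0.06214504888141807
legA [ 0.645112   -0.08858411  0.095     ] [ 0.49630687 -0.09314281  0.095     ] 0.14887494730137993
[ 19.57865823 -65.97054143  95.        ]
[[287.49135827 237.76490796]
 [334.33382919 232.22906475]] [[315.27216505 217.53622943]
 [312.10970348 172.07316898]]
```

Run:
```python
from h import *
m=np.array([.497,.3694]);yaw=-.199
env.move_ptp([.45,.15,.32],down(yaw));snap("top","t10",(110,140,430,320),2.5)
env.move_ptp([*m,.28],down(yaw));env.command_gripper(.06,30);st()
snap("side","s10",(200,120,400,270),4)
```

```text
t 59.36 tcp [0.4971 0.3692 0.2802] w 0.0603 F [ 0.2  0.4 -0.1] M [0.11 0.03 0.02] q7 -2.58
```

View pics/t10.png

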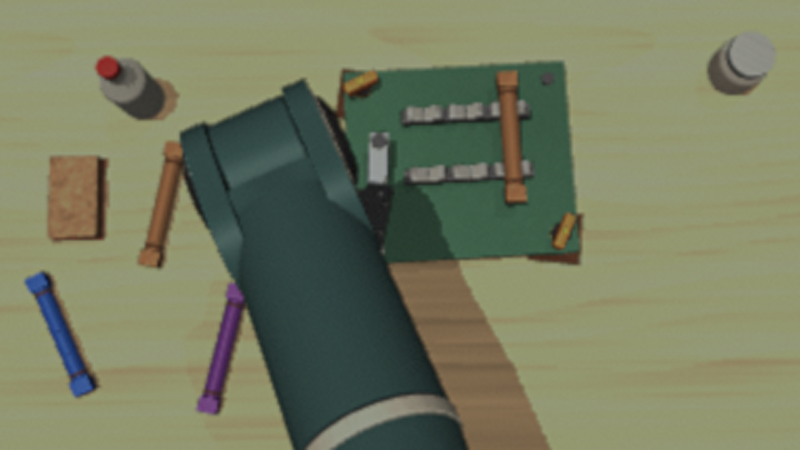

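View pics/s10.png

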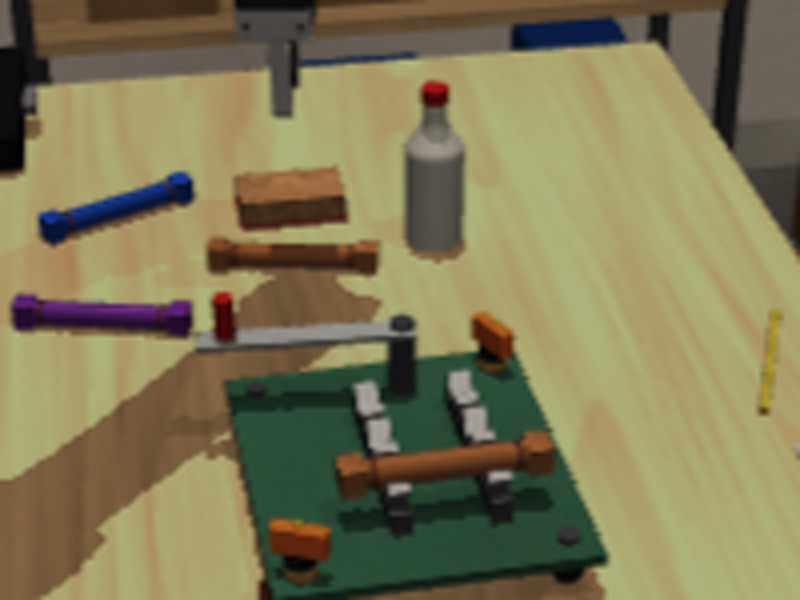

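Leg B hasn't moved: its ends are at about (208,253) and (378,255) in the side crop. I'll grasp it and place it in groove 1.

Run:
```python
from h import *
m=np.array([.497,.3694])
print(env.move_l([*m,.10],.15,stop_force=8));st()
env.command_gripper(0.,30);env.wait(.2);st()
env.move_l([*m,.28],.15);st()
snap("side","s11",(200,60,400,270),3.5)
```

```text
False
t 60.76 tcp [0.4974 0.3697 0.1009] w 0.06 F [ 0.5 -0.1 -0.1] M [0.01 0.01 0.01] q7 -2.65
t 61.62 tcp [0.497  0.3695 0.1001] w 0.0235 F [-0.9 -0.   3. ] M [0.12 0.07 0.01] q7 -2.65
t 62.98 tcp [0.4967 0.3692 0.2791] w 0.0229 F [-0.8 -0.1 -1. ] M [ 0.1  -0.05 -0.02] q7 -2.58
```

View pics/s11.png

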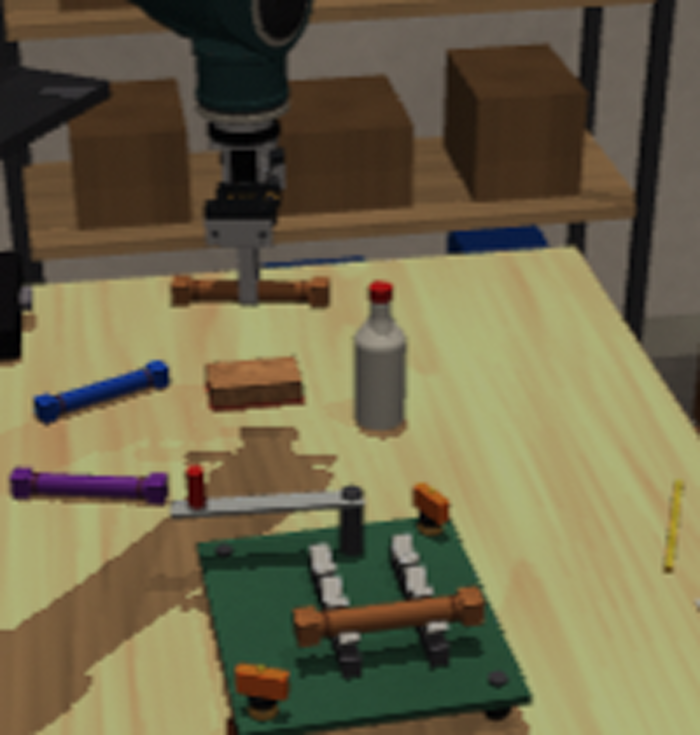

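Run:
```python
from h import *
G=jw((20,45,82));env.move_ptp([G[0],G[1],.285],down(JP[2]));st()
place((20,45,82));st()
env.move_ptp([.25,-.45,.30],down(0.));st()
snap("side","s12",(240,130,370,290),5)
snap("top","t12",(230,150,360,260),6)
```

```text
t 64.36 tcp [0.5663 0.0213 0.2849] w 0.0234 F [-0.9 -0.3 -1.2] M [ 0.03 -0.04  0.04] q7 -1.71
t 64.61 tcp [0.5658 0.021  0.2592] w 0.023 F [-1.   0.5 -0.7] M [ 0.08 -0.06 -0.01] q7 -1.72
False
True
t 65.69 tcp [0.5665 0.0198 0.1682] w 0.0232 F [-0.3 -1.6  4.8] M [-0.29  0.11  0.12] q7 -1.75
t 66.44 tcp [0.5662 0.0199 0.1684] w 0.0449 F [ 0.1 -0.4  0.5] M [ 0.02  0.   -0.02] q7 -1.75
t 67.1 tcp [0.5659 0.0199 0.269 ] w 0.0449 F [-0.9 -0.2 -0.7] M [-0.01 -0.   -0.02] q7 -1.71
t 69.14 tcp [ 0.2508 -0.4496  0.2999] w 0.0453 F [ 0.4  0.1 -0.3] M [ 0.01  0.02 -0.  ] q7 -0.54
```

View pics/s12.png

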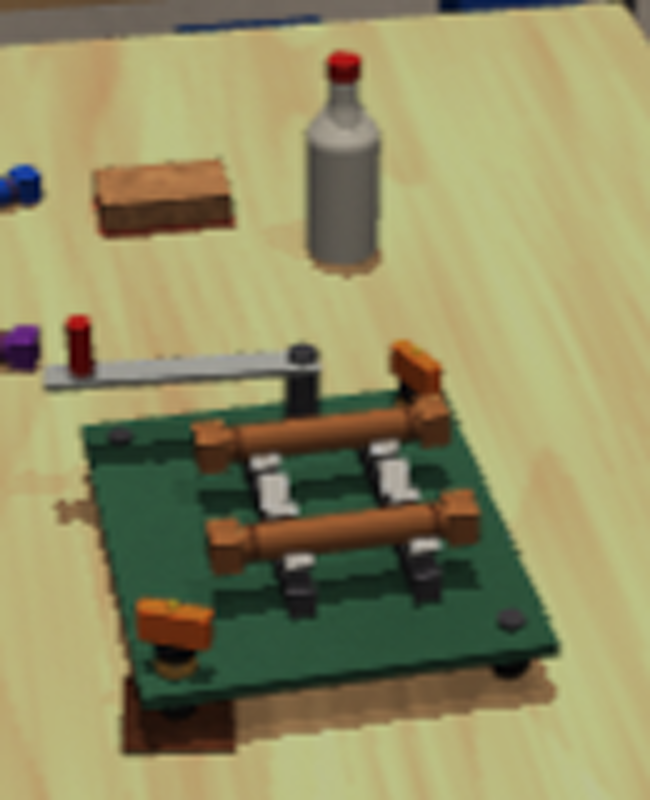

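View pics/t12.png

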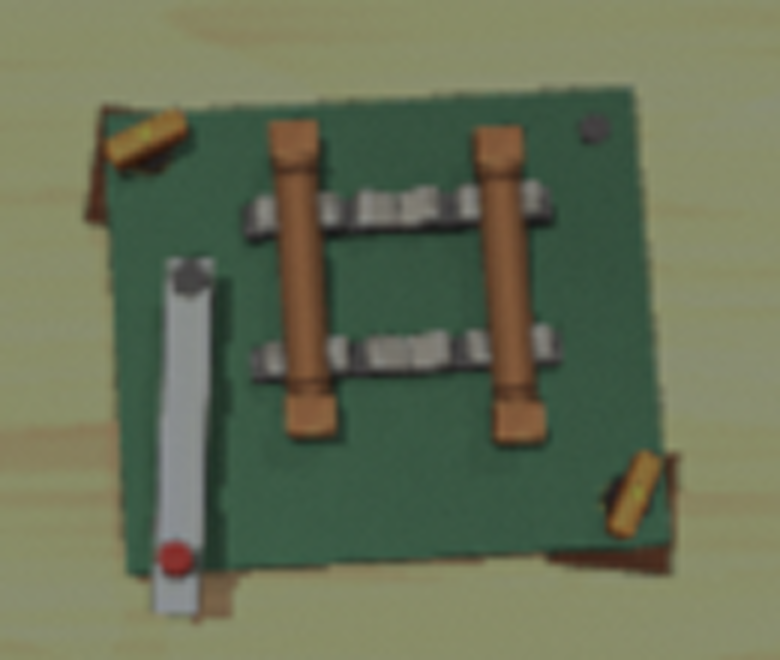

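Run:
```python
from h import *
M,o=jigT(JP)
for n,(a,b) in {"A":((499,147),(521,420)),"B":((295,143),(312,415))}.items():
    a,b=[back("top",c2p(*q,6,230,150),.095) for q in (a,b)];d=M.T@(a-b)
    print(n,(M.T@((a+b)/2-o)*1000).round(1),np.linalg.norm(d),"ang",np.arctan2(d[1],d[0]))
for y in(-65,45): print(proj("side",[jw((20+s*75,y,82)) for s in (-1,1)]).round(1).tolist())
for q in [(232,545),(461,517),(212,445),(432,420)]: print(c2p(*q,5,240,130))
```

```text
A [ 10.7 -65.9  95. ] 0.14841491293715076 ang 0.010517645382416578
B [18.9 43.8 95. ] 0.14775923467946492 ang 0.005700573180780909
[[287.5, 237.8], [334.3, 232.2]]
[[281.7, 218.3], [326.0, 213.3]]
[286.  238.6]
[331.8 233. ]
[282.  218.6]
[326.  213.6]
```

Run:
```python
from h import *
G=jw((11,-65,82));G[1]=-.0903-.0004
env.move_ptp([G[0],G[1],.27],down(JP[2]));env.command_gripper(.045,30)
print(env.move_l([G[0],G[1],.169],.12,stop_force=8));st()
env.command_gripper(0,30);env.wait(.2);st()
env.move_l([G[0],G[1],.20],.1);st()
G=jw((20.5,-65,82))
env.move_l([G[0],G[1],.20],.1)
print(env.move_l([G[0],G[1],.1675],.04,stop_force=5));st()
env.command_gripper(.045,30);env.wait(.2)
env.move_l([G[0],G[1],.27],.2)
env.move_ptp([.25,-.45,.30],down(0.));st()
snap("side","s13",(240,130,370,290),5)
snap("top","t13",(230,150,360,260),6)
```

```text
False
t 72.19 tcp [ 0.5624 -0.0907  0.1697] w 0.0445 F [0.1 0.4 0.4] M [-0.    0.   -0.01] q7 -1.54
t 72.87 tcp [ 0.5622 -0.0907  0.1692] w 0.0234 F [-0.5 -0.7  5.5] M [-0.07  0.24 -0.  ] q7 -1.54
t 73.33 tcp [ 0.562  -0.0907  0.2   ] w 0.0232 F [ 0.5 -0.2 -1. ] M [ 0.04  0.   -0.  ] q7 -1.53
True
t 74.29 tcp [ 0.5714 -0.0902  0.1694] w 0.0232 F [ 0.6 -2.2  2.4] M [-0.47 -0.18 -0.  ] q7 -1.54
t 77.45 tcp [ 0.251  -0.4495  0.2998] w 0.0451 F [ 0.3  0.  -0.5] M [ 0.    0.01 -0.03] q7 -0.57
```

View pics/s13.png

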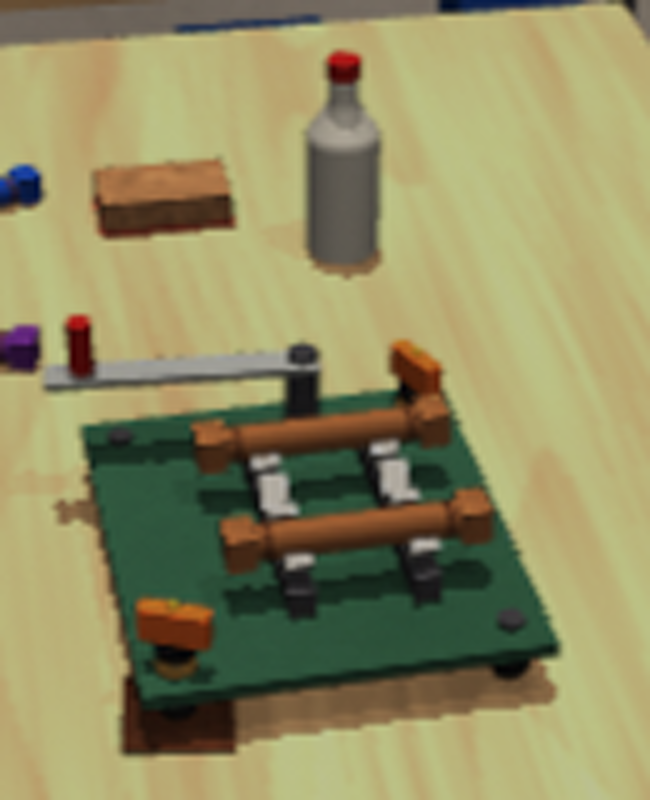

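View pics/t13.png

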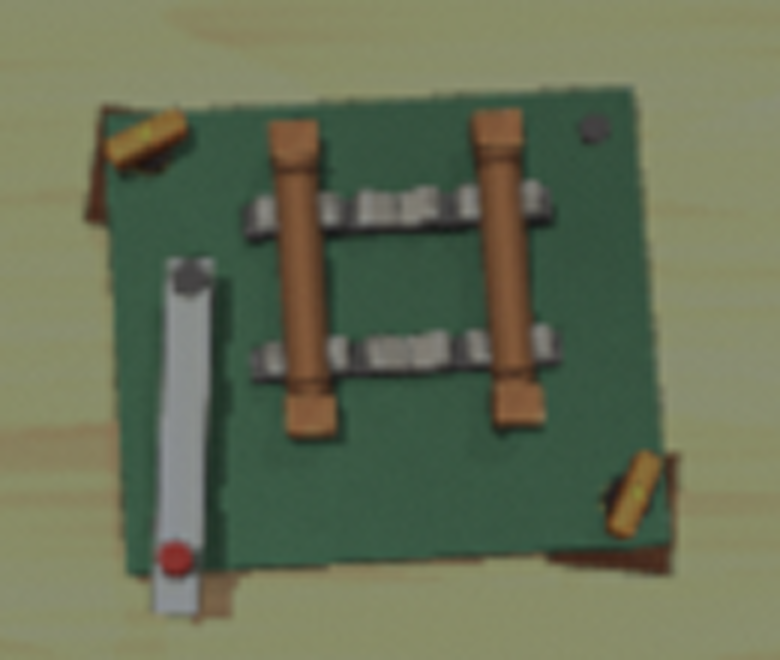

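```bash
cat >> h.py <<'E'
def peg(s,z):
    a=-np.pi/2-s
    return jw((20+150*np.cos(a),105+150*np.sin(a),z))
E
python3 - <<'E'
from h import *
M,o=jigT(JP)
P=back("top",c2p(176,557,6,230,150),.145);j=M.T@(P-o)*1000;print(j)
d=j[:2]-[20,105];print(np.linalg.norm(d));s=-(np.arctan2(d[1],d[0])+np.pi/2);s=(s+np.pi)%(2*np.pi)-np.pi;print("s",s)
print(proj("side",[peg(s,145)]),c2p(79,322,5,240,130))
T=[((130,150,42),105,112),((130,-150,42),632,88),((-130,-150,42),665,543),((-130,150,42),127,575),((105,125,85.4),148,137),((-105,-125,86.8),636,492)]
S=[((130,-150,42),556,643),((-130,-150,42),143,696),((-130,150,42),81,427),((-105,-125,86.8),174,605)]
A=[("top",P,c2p(a,b,6,230,150)) for P,a,b in T];B=[("side",P,c2p(a,b,5,240,130)) for P,a,b in S]
for ob in (A+B,A,B):
    p,r=fitjig(ob,JP);print(p.round(4))
X=peg(s,0);yaw=JP[2]-np.pi/2-s+np.pi
env.move_ptp([X[0],X[1],.30],down(yaw));env.command_gripper(.06,8);st()
for ss in np.linspace(s,0,9):
    Y=peg(ss,112+97);q=env.inverse_kinematics(Y,down(JP[2]+np.pi/2-ss));print(None if q is None else np.round(q,2))
E
```

```text
[-130.16788692  116.75563266  145.        ]
150.62731877514037
s 1.6489202647445431
[[255.68169133 193.37893717]] [255.4 194. ]
[ 0.548  -0.0266  0.0448  0.0084]
[ 0.5487 -0.026   0.0465  0.0146]
[ 0.5463 -0.0306  0.0468 -0.008 ]
t 80.03 tcp [0.4139 0.0852 0.3   ] w 0.0596 F [0.2 0.1 0.3] M [ 0.03  0.02 -0.01] q7 -1.94
[ 0.36  0.25 -0.7   2.16  0.22  0.8  -2.09]
[ 0.42  0.24 -0.68  2.17  0.21  0.8  -1.8 ]
[ 0.47  0.25 -0.67  2.16  0.21  0.8  -1.52]
[ 0.52  0.27 -0.65  2.13  0.23  0.81 -1.26]
[ 0.56  0.31 -0.66  2.08  0.26  0.83 -1.03]
[ 0.6   0.36 -0.67  2.02  0.3   0.85 -0.81]
[ 0.63  0.42 -0.69  1.96  0.34  0.88 -0.61]
[ 0.64  0.48 -0.72  1.88  0.39  0.92 -0.43]
[ 0.64  0.55 -0.75  1.81  0.45  0.97 -0.25]
```

Run:
```python
from h import *
env.command_gripper(0.,8)
for P in ((85,85),(-112,-70)):
    G=jw((*P,0))
    env.move_ptp([G[0],G[1],.28],down(JP[2]))
    env.move_l([G[0],G[1],.150],.2)
    r=env.move_l([G[0],G[1],.133],.012,stop_force=3.5);p=env.get_tool_pos();print(r,P,"tip z",p[2]-.097,p[:2]-G[:2]);st()
    env.move_l([G[0],G[1],.28],.25)
```

```text
True (85, 85) tip z 0.041763874830904574 [8.95843205e-05 1.33221172e-04]
t 83.62 tcp [0.6296 0.0629 0.1388] w 0.0005 F [0.1 0.3 5. ] M [ 0.08 -0.2   0.03] q7 -2.06
True (-112, -70) tip z 0.04064032311664709 [-6.38757963e-05 -4.48885794e-05]
t 87.08 tcp [ 0.4394 -0.1006  0.1376] w 0.0004 F [ 1.  -0.2  3.4] M [-0.18 -0.14  0.01] q7 -1.77
```

Run:
```python
from h import *
s=1.649;z=112+97
f=lambda ss:down(JP[2]+np.pi/2-ss)
X=peg(s,z)
env.move_ptp([X[0],X[1],.30],f(s));env.command_gripper(.06,6)
print(env.move_l(X,.12,stop_force=6));st()
env.command_gripper(0.,6);env.wait(.1);st()
for ss in np.linspace(s,0.02,12)[1:]:
    env.move_l(peg(ss,z),.1,rot=f(ss))
    F=np.array(env.get_force())
    if np.hypot(*F[:2])>12: print("force");st();break
st()
snap("top","t14",(230,150,360,260),6);snap("side","s14",(240,130,370,290),5)
```

```text
False
t 90.51 tcp [0.4141 0.0854 0.2095] w 0.06 F [0.7 0.2 0.3] M [ 0.05 -0.01 -0.02] q7 -2.18
t 91.33 tcp [0.4139 0.0852 0.209 ] w 0.018 F [-1.1  0.1  1.5] M [ 0.15  0.11 -0.  ] q7 -2.18
t 95.46 tcp [ 0.5668 -0.0695  0.2092] w 0.0178 F [-0.3 -0.2  5.9] M [ 0.02 -0.28 -0.  ] q7 -0.47
```

View pics/s14.png

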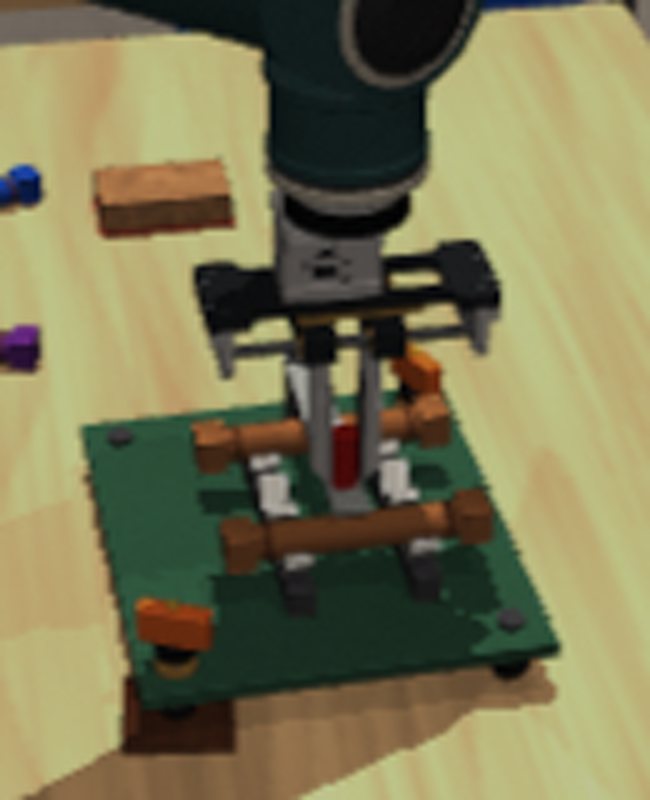

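Run:
```python
from h import *
env.command_gripper(.05,6);env.wait(.1)
p=np.array(env.get_tool_pos());env.move_l([p[0],p[1],.30],.2)
env.move_ptp([.25,-.45,.30],down(0.));env.wait(.3);st()
snap("top","t15",(230,150,360,260),6);snap("side","s15",(240,130,370,290),5)
```

```text
t 99.05 tcp [ 0.2504 -0.4498  0.3   ] w 0.0499 F [-0.3  0.5 -0.5] M [-0.02 -0.02  0.01] q7 -0.86
```

View pics/s15.png

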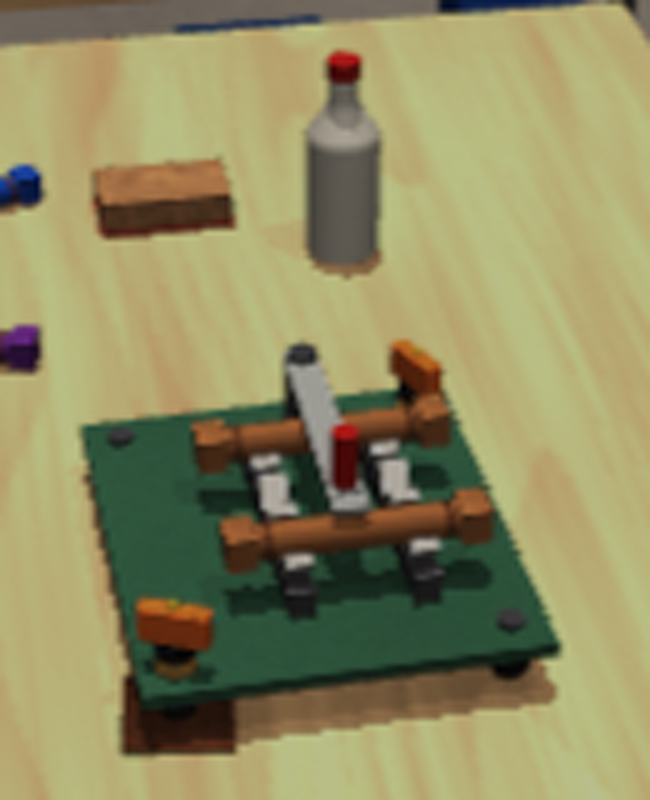

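View pics/t15.png

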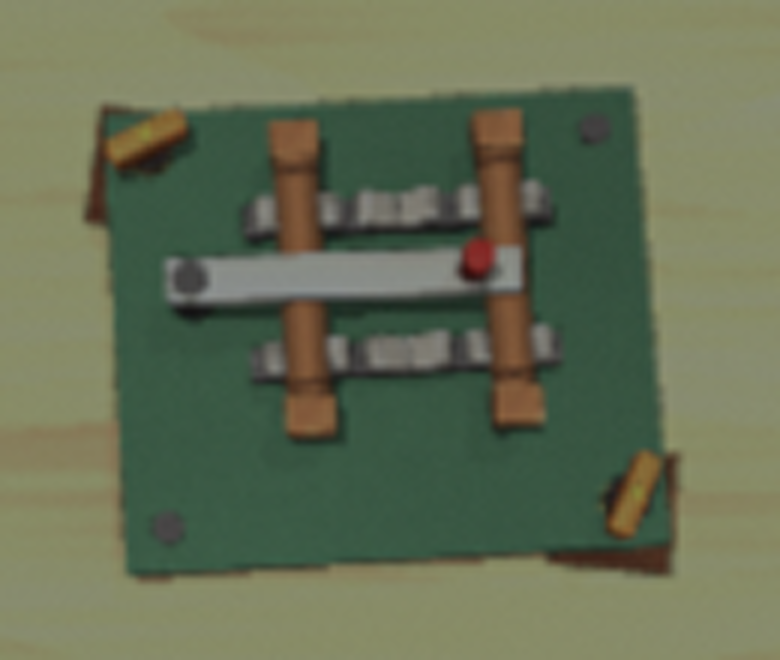

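Run:
```python
from h import *
M,o=jigT(JP)
P=back("top",c2p(478,257,6,230,150),.145);j=M.T@(P-o)*1000;d=j[:2]-[20,105];print(j,"s",-(np.arctan2(d[1],d[0])+np.pi/2))
for n,(a,b) in {"A":((498,135),(519,404)),"B":((295,143),(312,415))}.items():
    a,b=[back("top",c2p(*q,6,230,150),.095) for q in (a,b)];d=M.T@(a-b)
    print(n,(M.T@((a+b)/2-o)*1000).round(1),"ang",np.arctan2(d[1],d[0]))
# full top picture of everything once more
t=cv2.imread("pics/raw_t15.png");crop(t,"t15f")
```

```text
[ 14.96278667 -44.79175082 145.        ] s 0.03361544152999363
A [ 18.3 -65.7  95. ] ang 0.008076569324602037
B [18.9 43.8 95. ] ang 0.005700573180780909
```

View pics/t15f.png

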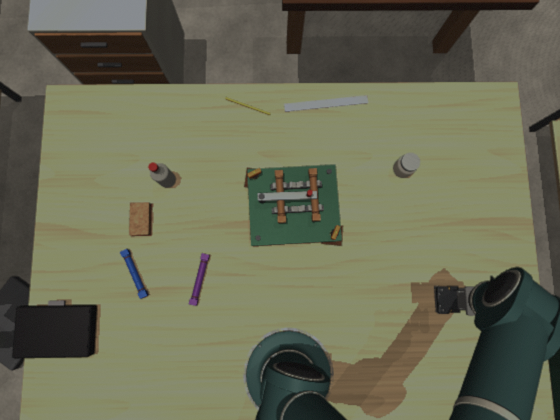

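```bash
python3 -c "
from h import *
env.job_done();st()"
```

```text
the job is handed in; nothing more can be done
the job is handed in; nothing more can be done
```

I levelled the jig, laid both blanks in grooves, swung the strap home and handed the job in at about 99 s. No verdict is reported. I could not read the foot forces directly, so the four feet being loaded is inferred, not measured.

- **Levelling:** I turned screw d about 4.3 rad and screw b about 3.6 rad clockwise, with the strap still open. Touching the plate near opposite corners with the closed fingertips gave heights of 41.8 and 40.6 mm. That is about 0.0045 rad of tilt, against the 0.015 limit. I estimate 3 to 4 mm of spring compression at each screw, and the pins visibly stand out of the handles.
- **Blanks:** Only two were present. I put the right one in groove 3 and the left one in groove 1. The groove 3 blank slid about 9 mm lengthwise after I had placed it, so I picked it up again and re-centred it. The last picture puts both within 2 mm of the strap line, about 1 mm sideways, and within 0.01 rad of the jig's x axis.
- **Strap:** It measures about 0.03 rad from home, released with the arm clear of it.
- **Other objects:** The glue bottle, screw jar and cork block look unmoved in the last top picture.

**Disagreements between checks:**
- The camera fits of the tilt did not agree: 0.015 rad from the top view, -0.008 from the side, 0.008 combined. I went by the touch measurement instead.
- The two cameras also differed by about 5 mm in y. I used the top camera because the grasps agreed with it.
- I did not repeat the tilt measurement after closing the strap.

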